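Stand the check card in its floor socket and hold a spring clip gaping round its edge

ROBOT

A 7-joint arm with a two-finger parallel gripper is mounted at the origin on the work surface. World frame = base frame: x ahead of the robot, y to its left, z up, the work surface at z = 0. Lengths are in m, angles in rad, forces in N, time in s.
With the tool pointing down it reaches from about 0.425 to 0.925 m from the base axis. Payload 6.8 kg.
Tool frame: the origin (TCP) lies on the centre line of the jaws, within the pads' length; the fingertips stand 17 mm ahead of it and the grasp point (between the pads) lies 2 mm behind it (manip.tcp_to_tips is the distance from the TCP to the fingertips, in m); z points along the fingers, y is the direction in which the jaws open and shut (so a half turn about z gives the same grasp; the last joint's range is limited). The gripper opens to 88 mm and grips with 3 to 60 N. Pads are 20 mm wide; open, the fingers measure 115 mm over their backs; the gripper's body (75 mm by 178 mm) begins 61 mm behind the grasp point.
Start: joints at [-1.387, 0.477, 0.022, 1.555, -0.011, 1.109, -0.083], TCP at [0.194, 0.646, 0.24] pointing down, gripper open.
Joint ranges: [-2.96, 2.96], [-0.34, 2.1], [-1.41, 1.46], [0.24, 2.44], [-1.37, 4.51], [0.17, 1.92], [-2.96, 2.96]. Speed limits (rad/s): [2.39, 2.39, 3.14, 3.14, 3.14, 3.14, 3.14].

INTERFACE

Orientations are given as a rotation vector (axis times angle).
In Python, from workcell import manip, eyes gives the robot as it stands.
- The arm moves only by the tool move_arm, never from a script. Its argument "plan" is a list of rows, each a list of 2 entries, a list of its own where there are three numbers: the shift along the tool's x, y, z in mm, then the turn about the tool's z in rad. In form: [[[dx, dy, dz], yaw], ...]. A call has exactly 8 rows; each row is the pose to reach, as a shift and turn from the pose commanded when the call began, along the tool's axes at that moment; what a row does not reach only later rows make up. A row lasts 1/12 s, in which the tool goes at most 41.7 mm and 7.16 degrees, less where a joint would pass 70% of its speed; a pose out of reach is approached as far as the arm can. A call with a gripper value outside its range is refused whole. "hand" is the gripper's target within -1 to 1 (fully open at 1, half-way at 0, shut at -1), set as the call begins (left out, the last holds). The fingers move at their own pace and stop on an object; "newtons" is the grip in N (left out, the last holds). Time passes only in rows, so rows that repeat a pose let the fingers close, or fill a call up. It gives the time, the measured TCP pose, the force and the opening at its end, in the units of the state.
- manip.read_state(): the state, without advancing time (a new reading comes with each control period).
- eyes.camera(name): name is "side" or "top"; returns a dict with "pixels" (420x560x3 uint8, blue, green, red), "depth" (420x560 float32, m along the optical axis (not along the pixel's ray), 0 where there is no reading), "fx", "fy", "cx", "cy" (pixels), "view" (4x4, takes a point from world to camera coordinates). Camera axes: x right, y down, z forward; pixel columns grow to the right and rows downward; lengths in m; the calibration is good to about 2 mm. A picture is of the moment at which its call begins.
- manip.hand_in(): hands the job in, once; it reports no verdict.
The state is a dict: "t": time; "joints": joint angles; "dq": joint speeds; "joint_torque": joint torques, N m; "tcp_pos": TCP position; "tool_rot": TCP orientation; "ft_force": force on the tool from outside, world axes, zero at the start; "wrist_torque": the same for the moment, N m; "gripper_width": finger opening in m.
Only numpy, scipy, OpenCV 4.12 (cv2) and the standard library are available. Lean on these libraries where they do the work, as an engineer would, in place of code of your own. Each camera call takes 0.05 s, during which the arm holds its last target.

TASK

Plug the check card's block foot fully home into the rectangular socket block and let go of it. Then pick up the spring clip by its two levers, squeeze it open against its spring and hold it gaping around one of the card's two upright side edges, one jaw on each side and not touching the card, so that I can slip the check sheet in. Finish still holding the clip squeezed open there, with the card left fully plugged in, and leave everything else in its place.

Things in the scene. Friction and masses are not known exactly. Their poses are not given: they have to be found in the camera images.
- card: White check card upright on a grey block plug; loose, 220 g; starts standing on the plug. Origin: centre of the plug's underside; z up, x along the width; alike after a half turn. Plug 44 (x) x 28 (y), z 0 to 24 mm; collar 62 x 42, z 24 to 36, which comes to rest on the socket's top; card 90 (x) x 4 (y), z 36 to 116: its upright side edges lie at x = -45 and +45.
- card_rail (a point): Middle of the wooden grip rail on the card's top edge, 125 mm above the card's origin: 40 (along the card) x 12 (across) x 18 mm high, to be pinched across its thickness (card's y) from above. Below it the card is only 4 mm thick.
- socket: Grey socket block 84 (x) x 66 (y) x 30 mm high, fixed. Origin: centre of its underside, z up. In its middle a rectangular hole 46 (x) x 30 (y), 26 deep, chamfered 2 mm; the plug goes in either way round with the card's x along the socket's x. Plugged home, the collar lies on the block's top and the card's origin is 6 mm above the socket's.
- clip: Steel spring clip of clothes-peg form, 70 g, lying on its side, hinge pin upright, 30 mm high. Origin: hinge axis, underside; z up. Shut, x is its middle line towards the jaws, which reach 42 mm ahead of the pin, each 4 mm thick; two levers spread in a V behind it, ends 43 mm back and 48 mm apart outside. The frame belongs to the +y half and turns with it by half the spread.
- clip_spread (a joint): Angle between the clip's halves: 0 shut, 0.6 rad squeezed to the stop; sprung shut. Squeezing the levers together across y opens the jaws. 30 mm behind the pin it takes about 3 N a side to start, 9 N at the stop; 20 N is ample. At the stop the levers are parallel, 20 mm over their outsides, reaching 48 mm behind the pin.
- clip_pivot (a point): Point on the clip's hinge axis at half its height (15 mm above its underside). The pin's barrel is 12 mm thick. With the clip squeezed to the stop the clear gap between the jaws is about 14 mm at 20 mm ahead of the pin.
- tip_a (a point): Inner face of the tip of the clip's +y jaw, at half height, 42 mm ahead of the pin. Squeezed to the stop, the two tips stand about 27 mm apart and 40 mm ahead of the pin.
- tip_b (a point): Inner face of the tip of the clip's -y jaw, at half height, 42 mm ahead of the pin.
- pot: Bystander: small white ceramic pot, 72 mm wide, 55 high; origin under its centre.
- hexcase: Bystander: flat black hex key case 75 x 130 x 22; origin under its centre.
- funnel: Bystander: red plastic funnel standing mouth down, 110 mm wide, 95 high; origin under its centre.
- cleaner: Bystander: white bottle, 68 mm wide, 190 high; origin under its centre.
- sponge: Bystander: sponge block 70 x 100 x 30; origin under its centre.
Not all that is in view belongs to the job. What is shaped like the clip but blue or brown is not meant. Leave any red look-alike of the socket alone.

How it is judged:
On the way, in this order (a step that is already met when the one before it is completed fails the run):
1. the card is plugged fully home in the socket and let go (z of card in the frame of socket below 0.009 m and horizontal distance between card and socket below 0.005 m and angle between card's own z axis and vertical below 0.08 rad and angle between the x axis of card and the x axis of socket, either way round below 0.12 rad and contact force between the fingers and card below 0.3 N), for 0.2 s.
2. the clip is lifted off the floor in the gripper and squeezed open (value of joint clip_spread above 0.42 rad and contact force between the fingers and clip above 2 N and height (world z) of clip_pivot above 0.035 m), for 0.1 s.
At the end, for the whole second after the job is handed in: Card home in the socket (origin under 9 mm above the socket's, 5 mm sideways, 0.08 rad tilt, 0.12 rad turn); fingers hold the clip still, squeezed past 0.42 rad, pin outside a side edge, both tips 7 mm past it, one each side, between collar and card top; card untouched (under 0.4 N) (z of card in the frame of socket below 0.009 m and horizontal distance between card and socket below 0.005 m and angle between card's own z axis and vertical below 0.08 rad and angle between the x axis of card and the x axis of socket, either way round below 0.12 rad and value of joint clip_spread above 0.42 rad and contact force between the fingers and clip above 2 N and x of tip_a in the frame of card between -0.038 and 0.038 m and z of tip_a in the frame of card between 0.038 and 0.116 m and x of tip_b in the frame of card between -0.038 and 0.038 m and z of tip_b in the frame of card between 0.038 and 0.116 m and ((y of tip_a in the frame of card above 0.003 m and y of tip_b in the frame of card below -0.003 m) or (y of tip_a in the frame of card below -0.003 m and y of tip_b in the frame of card above 0.003 m)) and (x of clip_pivot in the frame of card above 0.045 m or x of clip_pivot in the frame of card below -0.045 m) and contact force between each of clip, the fingers and card below 0.4 N and linear speed of each of clip, card below 0.05 m/s); the arm keeps its last pose, push and grip.
It fails at once if a bystander is shifted by more than 30 mm (distance of any of pot, hexcase, funnel, cleaner, sponge from where it was at the start of the episode above 0.03 m).
It also fails if it takes over 61 s, if anything falls off the work surface, if the arm or the gripper's body presses on something with over 40 N, if the wrist force passes 120 N, or if a joint passes its speed limit or range.

## Working session

There is one attempt and no reset: what is moved stays moved. The work goes in short steps, Python scripts to look and compute and a tool call to move; the robot and the scene stay as the last step left them, time stands still between calls to the robot, and variables do not carry over. Pictures are saved under pics/ and viewed, and the job is handed in when it is done.

Besides the shell and the picture viewer there is one more tool, called after ">>>" in YAML: its name, and indented under it one key for each argument. move_arm: Moves the arm, as the interface text tells. Its arguments: {"type":"object","properties":{"plan":{"type":"array"},"hand":{"type":"number"},"newtons":{"type":"number"}},"required":["plan"]}

```bash
ls; mkdir -p pics
cat > h.py <<'E'
import numpy as np,cv2,pickle
from workcell import manip,eyes
def snap(n,tag):
    c=eyes.camera(n); cv2.imwrite(f'pics/{tag}.png',c['pixels']); pickle.dump(c,open(f'pics/{tag}.pkl','wb')); return c
def load(tag): return pickle.load(open(f'pics/{tag}.pkl','rb'))
def w(c,u,v,d=None):
    d=c['depth'][int(round(v)),int(round(u))] if d is None else d
    p=np.array([(u-c['cx'])/c['fx']*d,(v-c['cy'])/c['fy']*d,d,1]); return (np.linalg.inv(c['view'])@p)[:3]
def atz(c,u,v,z):
    T=np.linalg.inv(c['view']); o=T[:3,3]; r=T[:3,:3]@np.array([(u-c['cx'])/c['fx'],(v-c['cy'])/c['fy'],1]); return o+r*(z-o[2])/r[2]
def cloud(c):
    H,W=c['depth'].shape; u,v=np.meshgrid(np.arange(W),np.arange(H)); d=c['depth']
    P=np.stack([(u-c['cx'])/c['fx']*d,(v-c['cy'])/c['fy']*d,d,np.ones_like(d)],-1); Q=(P@np.linalg.inv(c['view']).T)[...,:3]; Q[d==0]=np.nan; return Q
def crop(tag,u0,v0,u1,v1,k,out): cv2.imwrite(f'pics/{out}.png',cv2.resize(cv2.imread(f'pics/{tag}.png')[v0:v1,u0:u1],None,fx=k,fy=k,interpolation=cv2.INTER_CUBIC))
E
python3 - <<'E'
from h import *
for n in('side','top'):
    c=snap(n,n+'0'); T=np.linalg.inv(c['view']); print(n,T[:3].round(3),c['fx'])
print(manip.read_state())
E
```

```text
pics
side [[ 0.918 -0.249  0.308  0.247]
 [-0.396 -0.588  0.705 -0.763]
 [ 0.005 -0.77  -0.638  0.78 ]] 384.1482984776423
top [[ 1.50e-02 -9.91e-01  1.34e-01  3.92e-01]
 [-1.00e+00 -1.50e-02 -3.00e-03  1.00e-03]
 [ 5.00e-03 -1.34e-01 -9.91e-01  1.54e+00]] 458.93809980288944
{'t': 0.1, 'joints': array([-1.38711683,  0.47770063,  0.0223722 ,  1.55631608, -0.01154125,
        1.10928765, -0.08310665]), 'dq': array([-0.00110989, -0.00028353,  0.00151915, -0.00185742, -0.0004301 ,
       -0.00225509, -0.00038623]), 'joint_torque': array([ 4.63108488e-03, -5.84092605e+01,  1.54042013e+00, -2.73313808e+01,
       -5.41204191e-02,  1.31686038e-02,  9.28022587e-05]), 'tcp_pos': array([0.19403916, 0.64598936, 0.23880616]), 'tool_rot': array([-4.56729556e-01, -3.10807262e+00,  2.47772201e-03]), 'ft_force': array([0.07873452, 0.018852  , 0.32728555]), 'wrist_torque': array([ 0.00616567, -0.02648481, -0.01693274]), 'gripper_width': 0.08804026910777582}
```

View pics/side0.png

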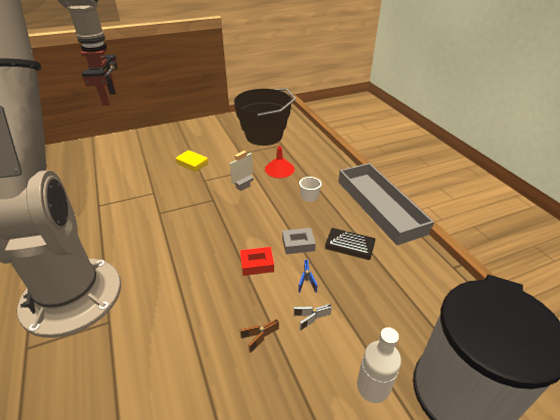

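View pics/top0.png

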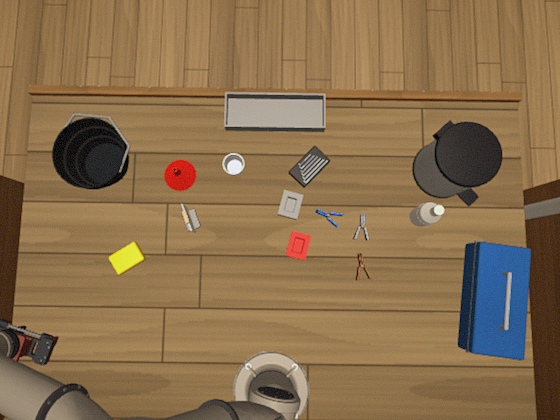

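Three clip shapes are visible in the top view: blue (329,215), grey steel (361,227) and brown (362,266). The steel one fits the description. Of the two sockets, grey (290,205) and red (298,246), I want the grey. The card is at (190,217). I'll confirm these in enlarged crops.

Run:
```python
from h import *
a=cv2.imread('pics/top0.png')
def r(i,u0,v0,u1,v1,k=8): return cv2.resize(i[v0:v1,u0:u1],None,fx=k,fy=k,interpolation=cv2.INTER_CUBIC)
cv2.imwrite('pics/c1.png',np.hstack([r(a,340,205,385,245),r(a,268,185,313,225)]))
cv2.imwrite('pics/c2.png',r(a,170,195,215,240,10))
b=cv2.imread('pics/side0.png')
cv2.imwrite('pics/c3.png',np.hstack([r(b,285,290,340,340,7),r(b,215,145,270,195,7)]))
c=load('top0');Q=cloud(c)
print('sock',[Q[v,u].round(3) for u,v in [(280,205),(300,205),(290,205),(290,193),(290,217)]])
m=lambda u0,v0,u1,v1,z0,z1:(lambda q:q[(q[:,2]>z0)&(q[:,2]<z1)])(Q[v0:v1,u0:u1].reshape(-1,3))
q=m(270,185,312,225,.02,.05);print('sock',np.median(q,0),len(q),cv2.minAreaRect((q[:,:2]*1000).astype(np.float32)))
q=m(345,208,385,245,.012,.05);print('clip',np.median(q,0),len(q),cv2.minAreaRect((q[:,:2]*1000).astype(np.float32)))
q=m(170,195,215,240,.02,.16);print('card',np.median(q,0),len(q),q[:,2].max())
for z0,z1 in((.105,.112),(.118,.14),(.028,.04)):
  k=q[(q[:,2]>z0)&(q[:,2]<z1)];print(z0,len(k),cv2.minAreaRect((k[:,:2]*1000).astype(np.float32)) if len(k)>3 else '')
```

```text
sock [array([ 0.596, -0.023,  0.003]), array([ 0.593, -0.089,  0.032]), array([ 0.597, -0.057,  0.001]), array([ 0.635, -0.056,  0.022]), array([ 0.553, -0.056,  0.034])]
sock [ 0.59641132 -0.05891455  0.0300403 ] 385 ((612.0263671875, -61.97195053100586), (65.82574462890625, 120.09069061279297), 75.6499252319336)
clip [ 0.52112333 -0.2965682   0.02795732] 122 ((524.9784545898438, -293.7434387207031), (44.46998596191406, 84.34957885742188), 86.51393127441406)
card [0.53690082 0.26378954 0.04502379] 299 0.14154991883349566
0.105 7 ((536.9746704101562, 268.894287109375), (87.39331817626953, 4.43814754486084), 20.564403533935547)
0.118 62 ((537.7099609375, 268.2474670410156), (78.14163208007812, 12.774499893188477), 23.501834869384766)
0.028 127 ((538.6358642578125, 269.5971374511719), (88.75035095214844, 43.044654846191406), 22.29556655883789)
```

View pics/c1.png

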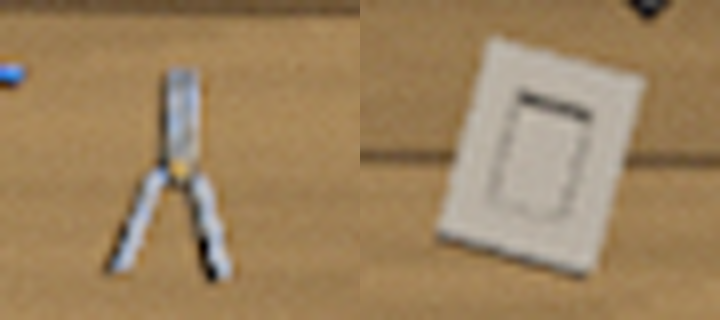

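View pics/c2.png

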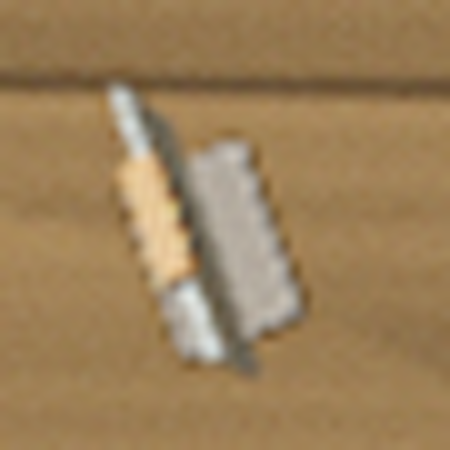

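View pics/c3.png

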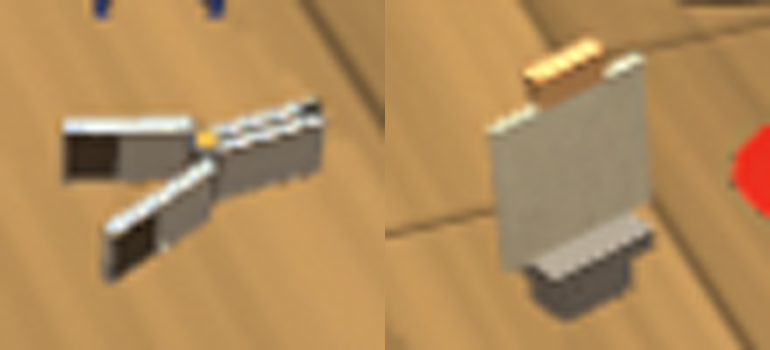

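The clip, socket and card all match their descriptions. Next I'll measure the corners in larger crops.

Run:
```python
from h import *
crop('top0',270,186,312,224,18,'t_s'); crop('side0',275,222,325,258,15,'s_s')
crop('top0',345,210,378,246,16,'t_c'); crop('side0',288,296,336,332,15,'s_c')
```

```text
(no output)
```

View pics/t_s.png

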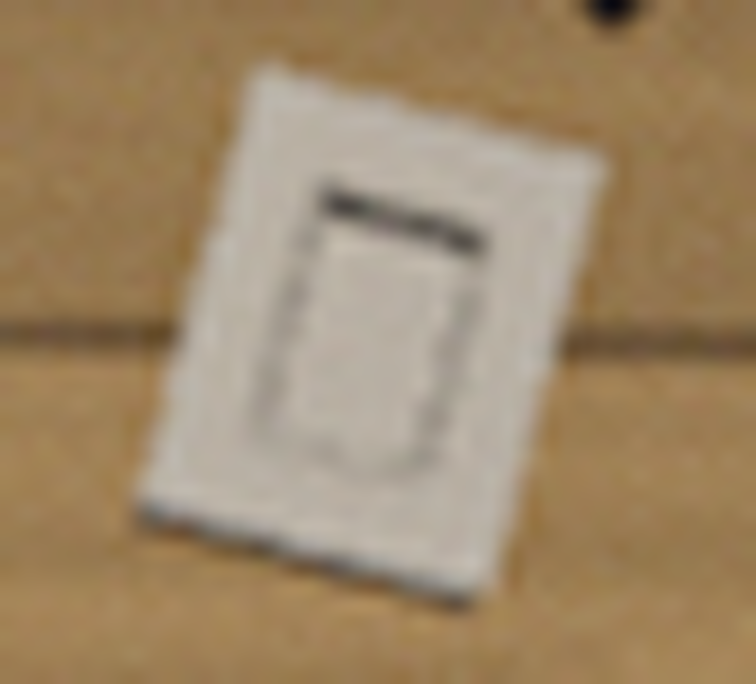

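View pics/s_s.png

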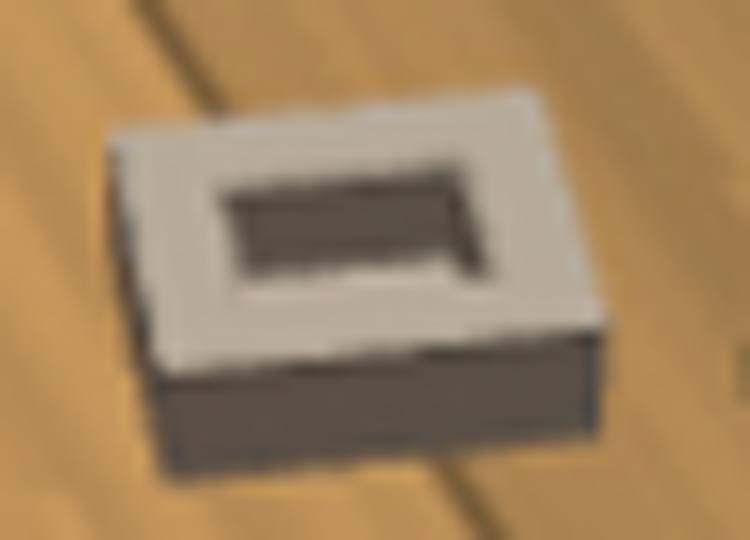

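View pics/t_c.png

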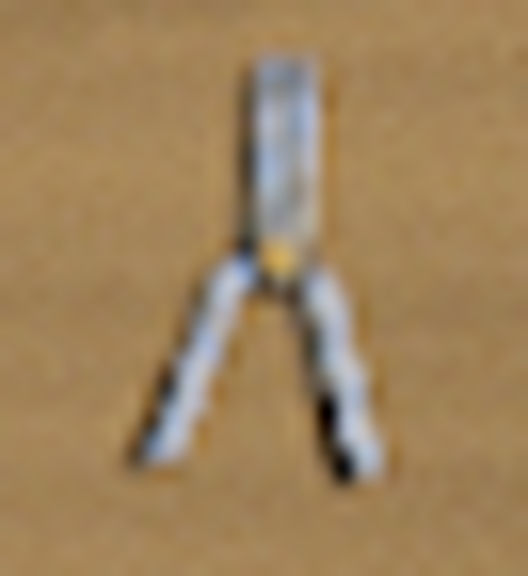

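View pics/s_c.png

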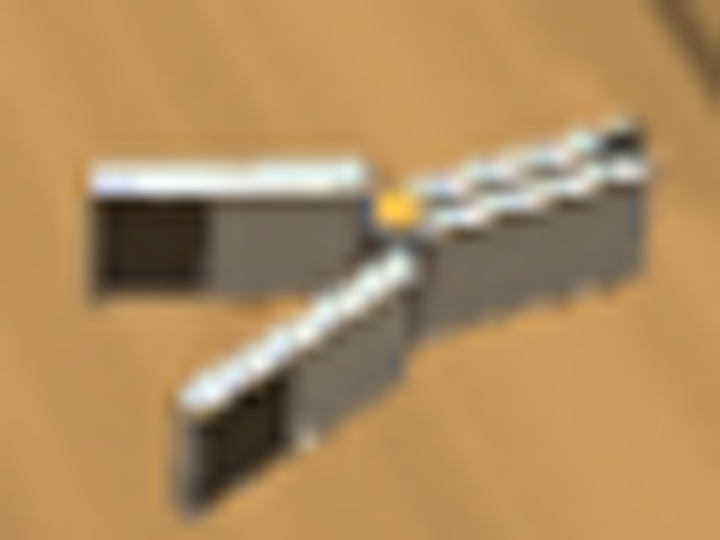

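```bash
cat >> h.py <<'E'
def pts(tag,off,k,L,z):
    c=load(tag); return np.array([atz(c,(u+.5)/k-.5+off[0],(v+.5)/k-.5+off[1],z) for u,v in L])
def toolmat():
    from scipy.spatial.transform import Rotation as R
    s=manip.read_state(); return s['tcp_pos'],R.from_rotvec(s['tool_rot']).as_matrix(),s
def delta(target,yawdeg=None):
    "shift in tool axes (mm) and turn: yawdeg = world angle of tool y wanted (mod 180)"
    p,M,s=toolmat(); d=M.T@(np.array(target)-p)*1000; a=np.degrees(np.arctan2(M[1,1],M[0,1]))
    t=None
    if yawdeg is not None:
        t=-((yawdeg-a+90)%180-90)
    print('tcp',p.round(4),'tooly ang',a.round(2),'shift',d.round(1),'turn deg',t,'rad',None if t is None else np.radians(t).round(3),'tilt',M[:,2].round(4),'w',s['gripper_width'].round(4),'F',s['ft_force'].round(1),'t',s['t'],'j',s['joints'].round(2))
E
python3 - <<'E'
from h import *
for t,o,k,L in (('top0',(270,186),18,[(258,66),(607,155),(488,590),(137,502)]),('side0',(275,222),15,[(112,135),(540,88),(605,325),(163,372)])):
    P=pts(t,o,k,L,.03); print(t,P.mean(0).round(4)); 
    for i in range(4):
        d=P[(i+1)%4]-P[i]; print(np.linalg.norm(d).round(4),np.degrees(np.arctan2(d[1],d[0])).round(1))
for t,o,k,L in (('top0',(345,210),16,[(277,258),(285,62),(155,462),(365,470)]),('side0',(288,296),15,[(397,210),(645,145),(92,175),(190,400)])):
    P=pts(t,o,k,L,.03); print(t,P.round(4)); d=P[1]-P[0];e=P[0]-(P[2]+P[3])/2
    print(np.linalg.norm(d),np.linalg.norm(e),np.degrees(np.arctan2(d[1],d[0])),np.degrees(np.arctan2(e[1],e[0])))
# card rail by colour top
c=load('top0'); Q=cloud(c); im=c['pixels']; h=cv2.cvtColor(im,cv2.COLOR_BGR2HSV)
crop('top0',176,198,206,236,16,'t_k'); crop('side0',222,145,262,193,12,'s_k')
delta([.538,.268,.123],90+21)
E
```

```text
top0 [ 0.5975 -0.0564  0.03  ]
0.0666 -103.6
0.084 165.3
0.0665 76.7
0.0843 -14.6
side0 [ 0.5974 -0.0566  0.03  ]
0.0839 -13.8
0.0657 -105.8
0.0827 165.5
0.0646 75.3
top0 [[ 0.528  -0.2936  0.03  ]
 [ 0.5688 -0.2957  0.03  ]
 [ 0.4856 -0.268   0.03  ]
 [ 0.4846 -0.3112  0.03  ]]
0.04078976144568294 0.04312044899603646 -2.953729635691342 -5.276041282899427
side0 [[ 0.5278 -0.2942  0.03  ]
 [ 0.5692 -0.2986  0.03  ]
 [ 0.4868 -0.2696  0.03  ]
 [ 0.4836 -0.3125  0.03  ]]
0.04160370340288797 0.0426659744105723 -6.062266167792501 -4.170080995408515Traceback (most recent call last):
  File "<stdin>", line 12, in <module>
  File "h.py", line 26, in delta
    print('tcp',p.round(4),'tooly ang',a.round(2),'shift',d.round(1),'turn deg',t,'rad',None if t is None else np.radians(t).round(3),'tilt',M[:,2].round(4),'w',s['gripper_width'].round(4),'F',s['ft_force'].round(1),'t',s['t'],'j',s['joints'].round(2))
                                                                                                                                                                 ^^^^^^^^^^^^^^^^^^^^^^^^
AttributeError: 'float' object has no attribute 'round'
```

View pics/t_k.png

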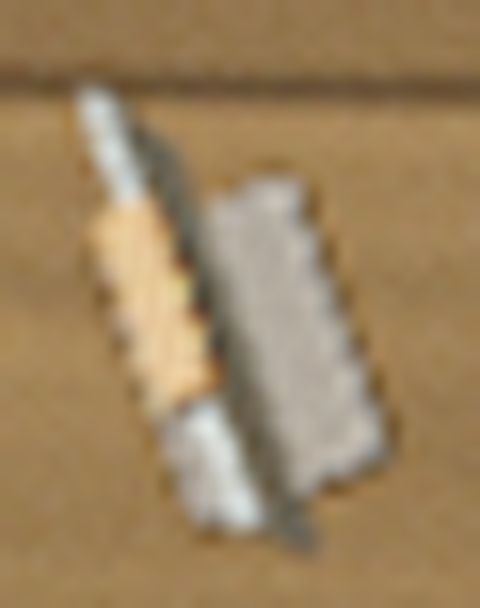

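View pics/s_k.png

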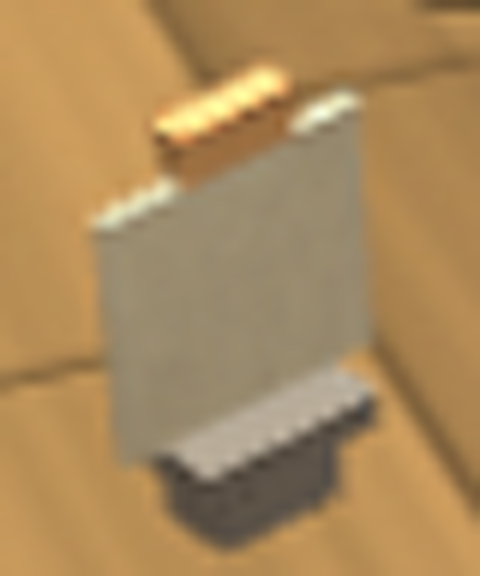

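```bash
sed -i "s/np.radians(t).round(3)/round(float(np.radians(t)),3)/; s/s\['gripper_width'\].round(4)/round(float(s['gripper_width']),4)/" h.py
python3 - <<'E'
from h import *
ang=lambda d:np.degrees(np.arctan2(d[1],d[0])).round(1)
for t,o,k,E,Rr in (('top0',(176,198),16,[(95,90),(243,522)],[(95,212),(155,203),(215,385),(155,408)]),('side0',(222,145),12,[(350,100),(105,222)],[(152,128),(272,68),(288,82),(170,145)])):
    P=pts(t,o,k,E,.116);print(t,P.mean(0).round(4),np.linalg.norm(P[0]-P[1]).round(4),ang(P[0]-P[1]))
    P=pts(t,o,k,Rr,.134);print('rail',P.mean(0).round(4),[(np.linalg.norm(P[i]-P[i-1]).round(4),ang(P[i]-P[i-1])) for i in range(4)])
delta([.538,.268,.123],90+21)
E
```

```text
top0 [0.5403 0.2711 0.116 ] 0.0901 20.9
rail [0.539  0.2703 0.134 ] [(np.float64(0.0399), np.float64(19.1)), (np.float64(0.0116), np.float64(-80.5)), (np.float64(0.0373), np.float64(-159.7)), (np.float64(0.0122), np.float64(112.1))]
side0 [0.5412 0.2702 0.116 ] 0.0868 22.4
rail [0.5396 0.2691 0.134 ] [(np.float64(0.0101), np.float64(100.2)), (np.float64(0.0426), np.float64(23.3)), (np.float64(0.0087), np.float64(-79.3)), (np.float64(0.043), np.float64(-154.9))]
tcp [0.194  0.646  0.2388] tooly ang 73.28 shift [-438.2 -262.9  116.3] turn deg -37.71950799204059 rad -0.658 tilt [-4.0e-04 -1.5e-03 -1.0e+00] w 0.088 F [0.1 0.  0.3] t 0.1 j [-1.39  0.48  0.02  1.56 -0.01  1.11 -0.08]
```

>>> move_arm:
  plan:
    - [[-40,-24,0],-0.08]
    - [[-80,-48,0],-0.16]
    - [[-120,-72,0],-0.24]
    - [[-160,-95,0],-0.32]
    - [[-195,-116,0],-0.4]
    - [[-230,-137,0],-0.48]
    - [[-265,-158,0],-0.56]
    - [[-300,-178,0],-0.657]
  hand: 1

```text
t: 0.77
tcp_pos: [0.4205, 0.399, 0.2394]
tool_rot: [0.577, -3.088, 0.001]
ft_force: [0.2, 0.3, 0.2]
gripper_width: 0.0881
```

```bash
python3 -c "
from h import *
delta([.540,.270,.17],111)"
```

```text
tcp [0.4205 0.399  0.2394] tooly ang 111.15 shift [ -64.9 -163.4   69.4] turn deg 0.15423783235780775 rad 0.003 tilt [-4.e-04 -4.e-04 -1.e+00] w 0.0881 F [0.2 0.3 0.2] t 0.7667 j [-0.86  0.32 -0.01  1.79  0.    1.03  1.07]
```

>>> move_arm:
  plan:
    - [[-14,-35,5],0]
    - [[-28,-70,15],0]
    - [[-42,-105,25],0]
    - [[-54,-135,35],0]
    - [[-62,-155,45],0]
    - [[-64,-162,55],0]
    - [[-64,-162,60],0]
    - [[-64,-162,60],0]

```text
t: 1.43
tcp_pos: [0.5356, 0.2732, 0.178]
tool_rot: [0.571, -3.086, 0.0]
ft_force: [-0.9, 0.9, 0.3]
gripper_width: 0.088
```

```bash
python3 -c "
from h import *
delta([.540,.270,.125],111)
snap('top','t1');snap('side','s1')
crop('t1',140,170,240,250,8,'t1c');crop('s1',192,110,292,190,8,'s1c')"
```

```text
tcp [0.5356 0.2732 0.178 ] tooly ang 110.97 shift [-3.1 -4.6 53. ] turn deg -0.032539069177744295 rad -0.001 tilt [-3.1e-03 -7.0e-04 -1.0e+00] w 0.088 F [-0.9  0.9  0.3] t 1.4333 j [-0.61  0.42  0.05  1.8  -0.03  0.93  1.38]
```

View pics/s1c.png

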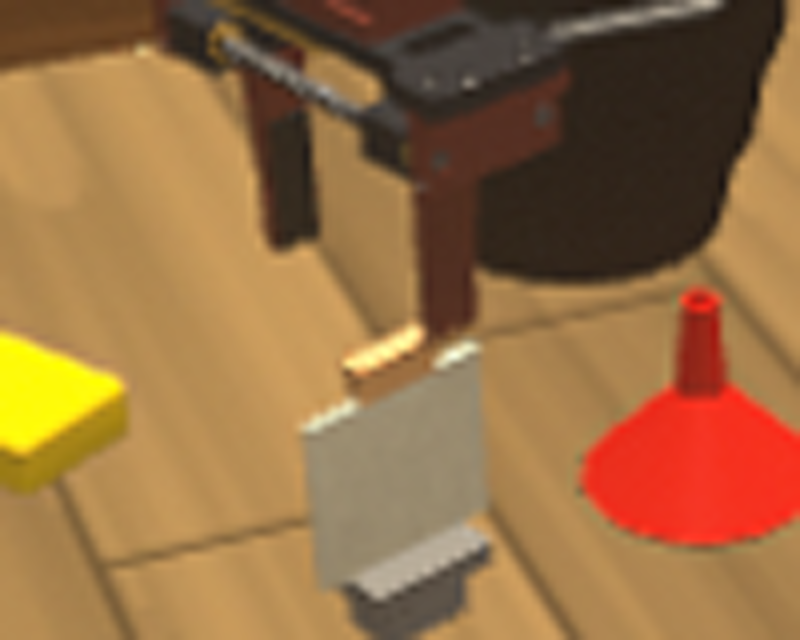

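View pics/t1c.png

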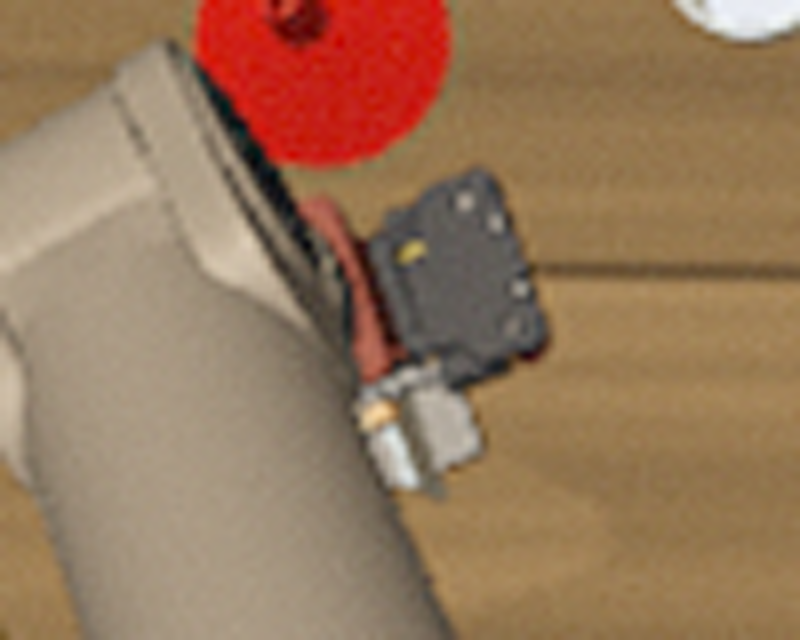

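The fingers straddle the rail in the side view. I'll go down with a small correction.

>>> move_arm:
  plan:
    - [[-2,-3,10],0]
    - [[-3,-4,25],0]
    - [[-3,-4,38],0]
    - [[-3,-4,46],0]
    - [[-3,-4,51],0]
    - [[-3,-4,51],0]
    - [[-3,-4,51],0]
    - [[-3,-4,51],0]

```text
t: 2.2
tcp_pos: [0.5419, 0.2703, 0.1293]
tool_rot: [-0.571, 3.088, 0.001]
ft_force: [-0.2, 0.3, 0.7]
gripper_width: 0.0878
```

```bash
python3 -c "
from h import *
delta([.540,.270,.125],111)"
```

```text
tcp [0.5419 0.2703 0.1293] tooly ang 110.94 shift [1.9 0.4 4.3] turn deg -0.05978658497204492 rad -0.001 tilt [ 1.e-03  7.e-04 -1.e+00] w 0.0878 F [-0.2  0.3  0.7] t 2.2 j [-0.6   0.49  0.05  1.83 -0.03  0.83  1.4 ]
```

>>> move_arm:
  plan:
    - [[1,0,2],0]
    - [[2,0,4],0]
    - [[2,0,4],0]
    - [[2,0,4],0]
    - [[2,0,4],0]
    - [[2,0,4],0]
    - [[2,0,4],0]
    - [[2,0,4],0]
  hand: -1
  newtons: 30

```text
t: 2.87
tcp_pos: [0.5397, 0.2692, 0.1247]
tool_rot: [-0.57, 3.089, 0.0]
ft_force: [-0.3, 0.2, -0.5]
gripper_width: 0.038
```

>>> move_arm:
  plan:
    - [[0,0,0],0]
    - [[0,0,0],0]
    - [[0,0,0],0]
    - [[0,0,0],0]
    - [[0,0,-5],0]
    - [[0,0,-15],0]
    - [[0,0,-28],0]
    - [[0,0,-40],0]

```text
t: 3.53
tcp_pos: [0.5396, 0.2691, 0.1657]
tool_rot: [0.57, -3.089, 0.0]
ft_force: [0.4, 0.2, -1.9]
gripper_width: 0.0119
```

```bash
python3 -c "
from h import *
delta([.5975,-.0565,.19],90-14.4)"
```

```text
tcp [0.5396 0.2691 0.1657] tooly ang 110.92 shift [  62.2 -324.8  -24.2] turn deg 35.3209314761898 rad 0.616 tilt [-2.e-04 -1.e-04 -1.e+00] w 0.0119 F [ 0.4  0.2 -1.9] t 3.5333 j [-0.6   0.44  0.05  1.81 -0.03  0.9   1.39]
```

>>> move_arm:
  plan:
    - [[3,-15,-8],0]
    - [[9,-45,-20],0.05]
    - [[16,-83,-30],0.15]
    - [[24,-123,-34],0.25]
    - [[31,-163,-34],0.35]
    - [[38,-201,-34],0.45]
    - [[45,-238,-34],0.54]
    - [[51,-268,-34],0.6]

```text
t: 4.2
tcp_pos: [0.5876, -0.0042, 0.1997]
tool_rot: [0.38, 3.117, -0.001]
ft_force: [0.5, -0.8, -2.4]
gripper_width: 0.0118
```

```bash
python3 -c "
from h import *
delta([.5975,-.0565,.19],90-14.4)"
```

```text
tcp [ 0.5876 -0.0042  0.1997] tooly ang 76.11 shift [-22.1 -48.4   9.7] turn deg 0.5104252857411211 rad 0.009 tilt [ 0.001 -0.001 -1.   ] w 0.0118 F [ 0.5 -0.8 -2.4] t 4.2 j [-0.31  0.38  0.26  1.83 -0.12  0.95  1.34]
```

>>> move_arm:
  plan:
    - [[-8,-20,0],0]
    - [[-15,-35,0],0]
    - [[-19,-43,2],0]
    - [[-20,-46,5],0]
    - [[-20,-46,8],0]
    - [[-20,-46,8],0]
    - [[-20,-46,8],0]
    - [[-20,-46,8],0]

```text
t: 4.87
tcp_pos: [0.5964, -0.0472, 0.1905]
tool_rot: [-0.365, -3.12, -0.001]
ft_force: [0.2, -0.7, -2.1]
gripper_width: 0.0119
```

```bash
python3 -c "
from h import *
delta([.5975,-.0565,.19],90-14.4)
snap('top','t2');snap('side','s2')
crop('t2',250,170,330,235,10,'t2c');crop('s2',250,150,340,260,7,'s2c')"
```

```text
tcp [ 0.5964 -0.0472  0.1905] tooly ang 76.67 shift [-3.2 -8.8  0.5] turn deg 1.0672401591428127 rad 0.019 tilt [-3.e-04  6.e-04 -1.e+00] w 0.0119 F [ 0.2 -0.7 -2.1] t 4.8667 j [-0.23  0.41  0.27  1.81 -0.13  0.94  1.43]
```

View pics/s2c.png

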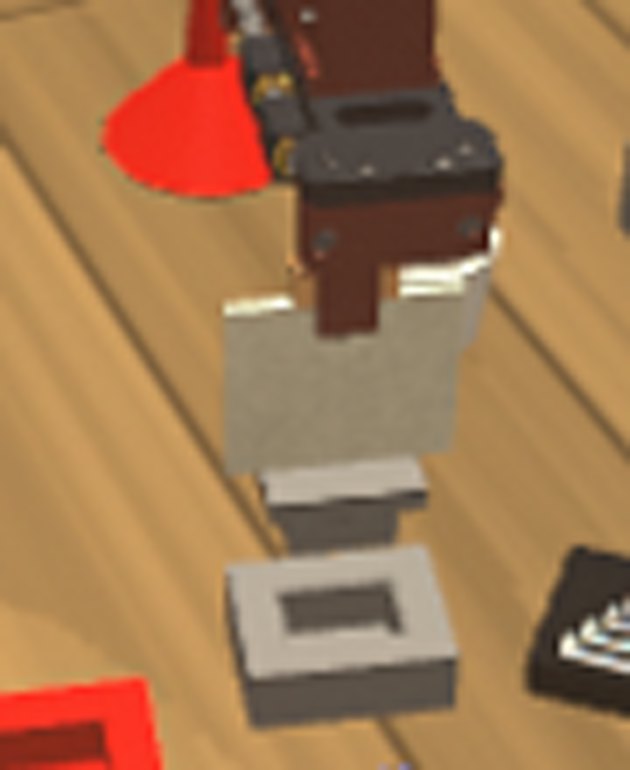

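View pics/t2c.png

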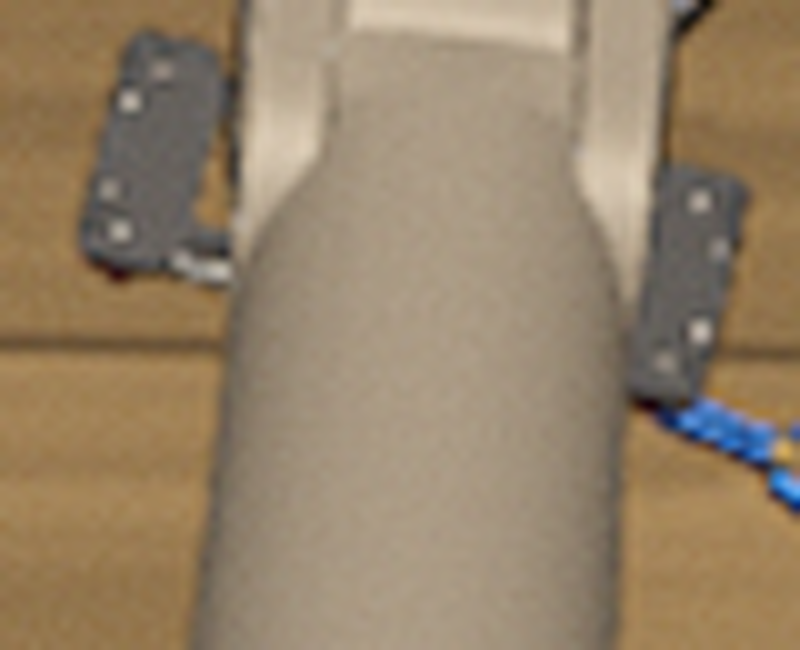

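>>> move_arm:
  plan:
    - [[-1,-4,3],0.01]
    - [[-3,-8,8],0.018]
    - [[-3,-9,14],0.018]
    - [[-3,-9,20],0.018]
    - [[-3,-9,24],0.018]
    - [[-3,-9,24],0.018]
    - [[-3,-9,24],0.018]
    - [[-3,-9,24],0.018]

```text
t: 5.63
tcp_pos: [0.5974, -0.0581, 0.1667]
tool_rot: [0.396, 3.116, 0.0]
ft_force: [0.4, -0.1, -2.3]
gripper_width: 0.012
```

```bash
python3 -c "
from h import *
delta([.5975,-.0565,.131],90-14.4)
snap('side','s3')
crop('s3',265,155,345,260,8,'s3c')"
```

```text
tcp [ 0.5974 -0.0581  0.1667] tooly ang 75.53 shift [ 0.3  1.5 35.7] turn deg -0.07489241357076537 rad -0.001 tilt [ 1.e-04  1.e-04 -1.e+00] w 0.012 F [ 0.4 -0.1 -2.3] t 5.6333 j [-0.21  0.44  0.27  1.82 -0.15  0.9   1.44]
```

View pics/s3c.png

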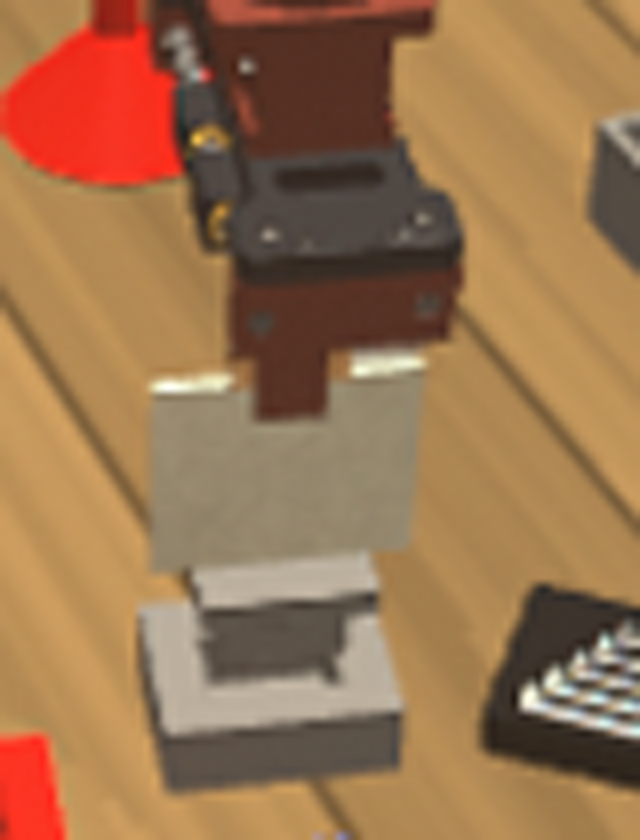

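Run:
```python
from h import *
x=np.array([np.cos(np.radians(-14.4)),np.sin(np.radians(-14.4)),0]);y=np.array([-x[1],x[0],0])
S=np.array([.5975,-.0565,0])
def rep(n,L,z,off):
    P=pts('s3',(265,155),8,L,z); d=P[1]-P[0]; m=P.mean(0)-S
    print(n,'len',np.linalg.norm(d).round(4),'ang',np.degrees(np.arctan2(d[1],d[0])).round(1),'card-socket x',(m@x).round(4),'y',(m@y-off).round(4))
rep('collar front top',[(200,607),(378,590)],.078,-.021)
rep('card face bottom',[(152,572),(410,550)],.078,-.002)
rep('card face top',[(151,393),(424,372)],.158,-.002)
rep('plug bottom',[(208,683),(345,670)],.042,-.014)
T=pts('s0' if 0 else 'side0',(275,222),15,[(112,135),(540,88),(605,325),(163,372)],.03)
P=pts('s3',(265,155),8,[(165,733),(400,706)],.03);print('sock front',((P.mean(0)-S)@x).round(4),((P.mean(0)-S)@y+.033).round(4))
```

```text
collar front top len 0.0611 ang -15.0 card-socket x 0.0013 y -0.0014
card face bottom len 0.0895 ang -15.8 card-socket x 0.0023 y -0.0013
card face top len 0.0899 ang -15.9 card-socket x 0.0016 y -0.0037
plug bottom len 0.0479 ang -15.3 card-socket x -0.0019 y -0.0084
sock front -0.001 0.0015
```

>>> move_arm:
  plan:
    - [[1,1,3],0]
    - [[1.5,2,6],0]
    - [[1.5,2,9],0]
    - [[1.5,2,12],0]
    - [[1.5,2,14],0]
    - [[1.5,2,14],0]
    - [[1.5,2,14],0]
    - [[1.5,2,14],0]

```text
t: 6.35
tcp_pos: [0.5964, -0.056, 0.1527]
tool_rot: [0.396, 3.116, -0.0]
ft_force: [-0.1, -0.4, -2.4]
gripper_width: 0.0117
```

```bash
python3 -c "
from h import *
delta([.5975,-.0565,.131],90-14.4)
snap('side','s4')
crop('s4',265,155,345,260,8,'s4c')"
```

```text
tcp [ 0.5964 -0.056   0.1527] tooly ang 75.51 shift [-1.2 -0.2 21.7] turn deg -0.08854111478764537 rad -0.002 tilt [ 1.e-04 -0.e+00 -1.e+00] w 0.0117 F [-0.1 -0.4 -2.4] t 6.35 j [-0.21  0.46  0.27  1.84 -0.15  0.87  1.44]
```

View pics/s4c.png

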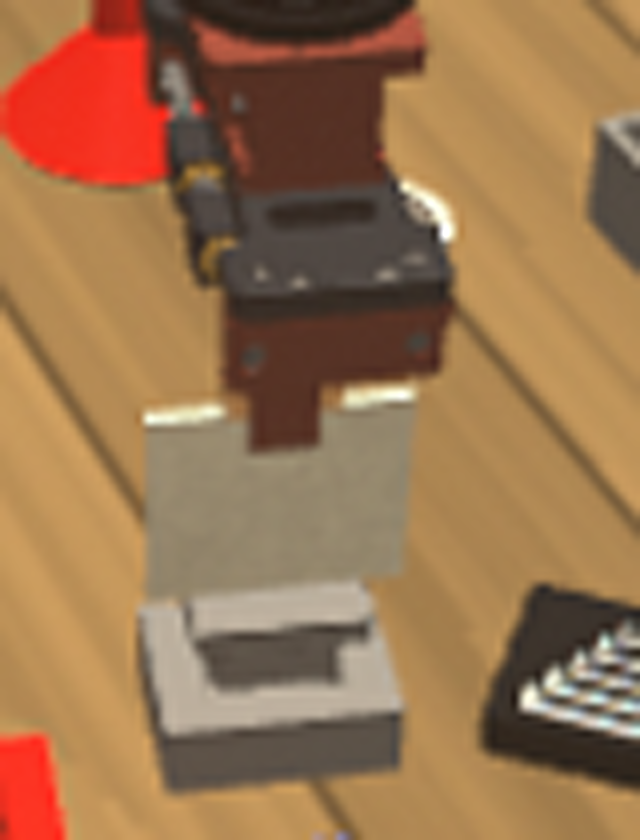

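>>> move_arm:
  plan:
    - [[0,0,2],0]
    - [[0,0,4],0]
    - [[0,0,6],0]
    - [[0,0,7],0]
    - [[0,0,8],0]
    - [[0,0,8],0]
    - [[0,0,8],0]
    - [[0,0,8],0]

```text
t: 7.07
tcp_pos: [0.5964, -0.0559, 0.1447]
tool_rot: [0.396, 3.116, 0.0]
ft_force: [1.0, 0.4, -0.6]
gripper_width: 0.0117
```

```bash
python3 -c "
from h import *
delta([.5975,-.0565,.131],90-14.4)
snap('side','s5')
crop('s5',265,155,345,260,8,'s5c')"
```

```text
tcp [ 0.5964 -0.0559  0.1447] tooly ang 75.51 shift [-1.2 -0.3 13.7] turn deg -0.08714307204979832 rad -0.002 tilt [ 1.e-04  0.e+00 -1.e+00] w 0.0117 F [ 1.   0.4 -0.6] t 7.0667 j [-0.21  0.47  0.26  1.84 -0.16  0.85  1.45]
```

View pics/s5c.png

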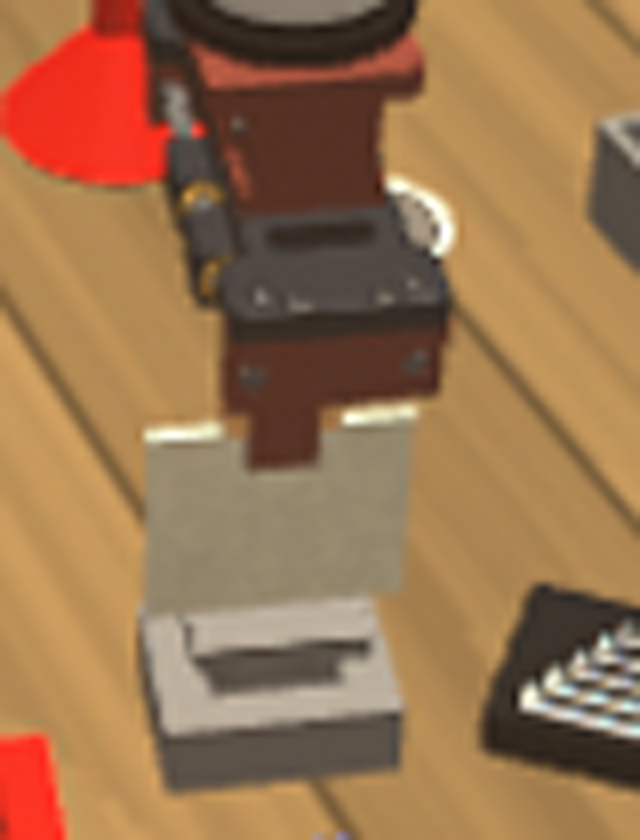

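The plug is about 10 mm into the hole with little force. I'll carry on down.

>>> move_arm:
  plan:
    - [[0,0,3],0]
    - [[0,0,6],0]
    - [[0,0,9],0]
    - [[0,0,11],0]
    - [[0,0,13],0]
    - [[0,0,14],0]
    - [[0,0,14.5],0]
    - [[0,0,14.5],0]

```text
t: 7.78
tcp_pos: [0.5964, -0.0559, 0.1306]
tool_rot: [-0.396, -3.116, -0.0]
ft_force: [-1.3, 1.1, 3.5]
gripper_width: 0.0116
```

```bash
python3 -c "
from h import *
delta([.5975,-.0565,.131],90-14.4)
snap('side','s6')
crop('s6',265,155,345,260,8,'s6c')"
```

```text
tcp [ 0.5964 -0.0559  0.1306] tooly ang 75.51 shift [-1.3 -0.3 -0.4] turn deg -0.08807878095768729 rad -0.002 tilt [-1.e-04  3.e-04 -1.e+00] w 0.0116 F [-1.3  1.1  3.5] t 7.7833 j [-0.21  0.48  0.26  1.85 -0.16  0.82  1.45]
```

View pics/s6c.png

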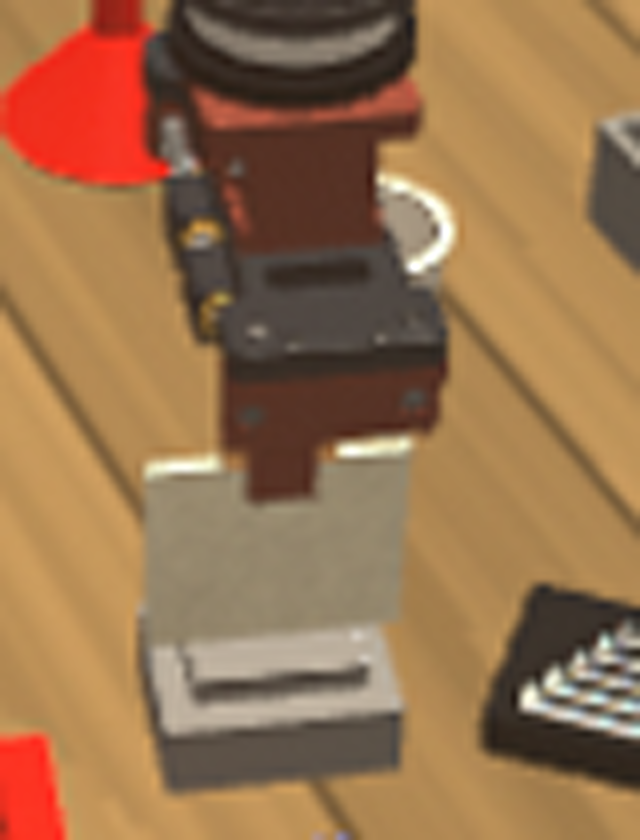

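>>> move_arm:
  plan:
    - [[0,0,0.5],0]
    - [[0,0,1],0]
    - [[0,0,1.5],0]
    - [[0,0,1.5],0]
    - [[0,0,1.5],0]
    - [[0,0,1.5],0]
    - [[0,0,1.5],0]
    - [[0,0,1.5],0]

```text
t: 8.5
tcp_pos: [0.5967, -0.0557, 0.1305]
tool_rot: [0.396, 3.116, 0.002]
ft_force: [-6.5, 1.5, 14.8]
gripper_width: 0.0118
```

>>> move_arm:
  plan:
    - [[0,0,0],0]
    - [[0,0,0],0]
    - [[0,0,0],0]
    - [[0,0,0],0]
    - [[0,0,0],0]
    - [[0,0,0],0]
    - [[0,0,0],0]
    - [[0,0,0],0]
  hand: 1

```text
t: 9.17
tcp_pos: [0.5963, -0.0559, 0.1285]
tool_rot: [-0.396, -3.116, 0.0]
ft_force: [0.2, -0.1, 0.8]
gripper_width: 0.0615
```

>>> move_arm:
  plan:
    - [[0,0,0],0]
    - [[0,0,0],0]
    - [[0,0,-10],0]
    - [[0,0,-25],0]
    - [[0,0,-45],0]
    - [[0,0,-65],0]
    - [[0,0,-80],0]
    - [[0,0,-80],0]

```text
t: 9.83
tcp_pos: [0.5984, -0.0562, 0.2128]
tool_rot: [0.396, 3.11, 0.002]
ft_force: [-0.8, -0.0, 0.5]
gripper_width: 0.0878
```

```bash
python3 -c "
from h import *
P=np.array([.528,-.294,0]);a=np.radians(-4.6);d=np.array([np.cos(a),np.sin(a),0])
g=P-.032*d+[0,0,.2];print(g);delta(g,90-4.6)
snap('side','s7')
crop('s7',255,175,335,260,8,'s7c')"
```

```text
[ 0.49610308 -0.29143363  0.2       ]
tcp [ 0.5984 -0.0562  0.2128] tooly ang 75.49 shift [  40.2 -253.3   12.1] turn deg -9.907566035217442 rad -0.173 tilt [ 6.4e-03  3.0e-04 -1.0e+00] w 0.0878 F [-0.8 -0.   0.5] t 9.8333 j [-0.23  0.39  0.28  1.79 -0.13  0.98  1.42]
```

View pics/s7c.png

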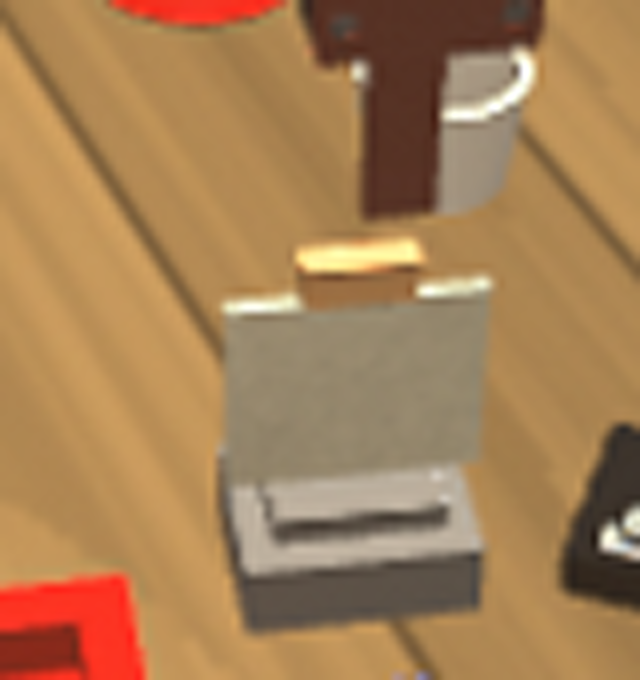

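The card is plugged in, upright and released. Next is the clip.

>>> move_arm:
  plan:
    - [[5,-34,0],0]
    - [[11,-70,0],-0.05]
    - [[17,-108,0],-0.1]
    - [[24,-148,0],-0.15]
    - [[30,-188,0],-0.173]
    - [[36,-225,5],-0.173]
    - [[39,-248,10],-0.173]
    - [[40,-253,12],-0.173]

```text
t: 10.55
tcp_pos: [0.4905, -0.2958, 0.1955]
tool_rot: [-0.137, -3.136, 0.002]
ft_force: [-0.8, -0.6, 0.4]
gripper_width: 0.0877
```

>>> move_arm:
  plan:
    - [[0,0,20],0]
    - [[0,0,50],0]
    - [[0,0,80],0]
    - [[0,0,90],0]
    - [[0,0,100],0]
    - [[0,0,100],0]
    - [[0,0,100],0]
    - [[0,0,100],0]

```text
t: 11.22
tcp_pos: [0.4953, -0.2912, 0.098]
tool_rot: [0.125, 3.137, -0.001]
ft_force: [0.1, -0.1, 0.3]
gripper_width: 0.0878
```

```bash
python3 -c "
from h import *
delta([.4961,-.2914,.020],90-4.6)
snap('side','s8');snap('top','t8')
crop('s8',260,250,350,345,8,'s8c')
crop('t8',260,160,400,260,5,'t8c')"
```

```text
tcp [ 0.4953 -0.2912  0.098 ] tooly ang 85.43 shift [-0.6 -0.1 78. ] turn deg 0.031969531214897984 rad 0.001 tilt [ 2.e-03 -8.e-04 -1.e+00] w 0.0878 F [ 0.1 -0.1  0.3] t 11.2167 j [ 0.2   0.5   0.28  1.93 -0.2   0.73  2.1 ]
```

View pics/s8c.png

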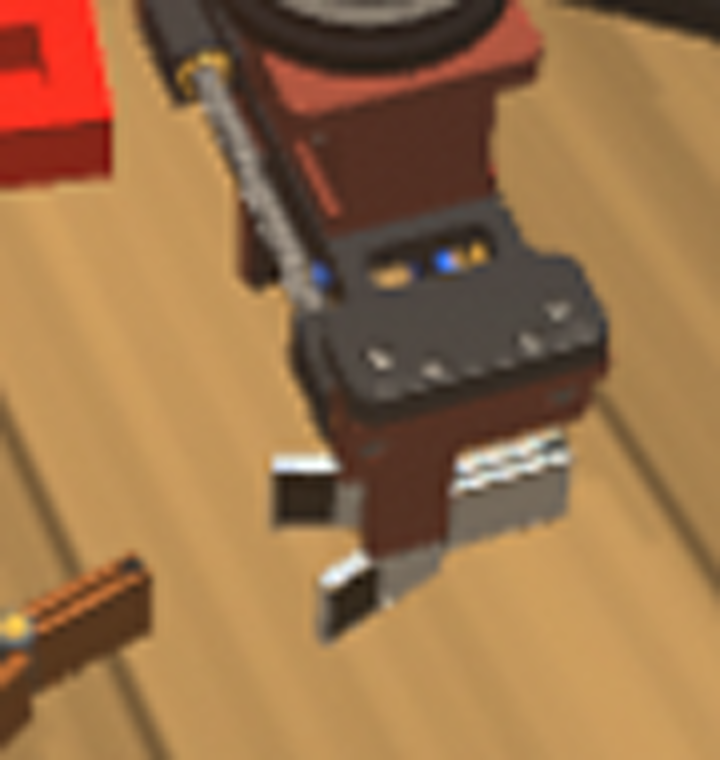

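View pics/t8c.png

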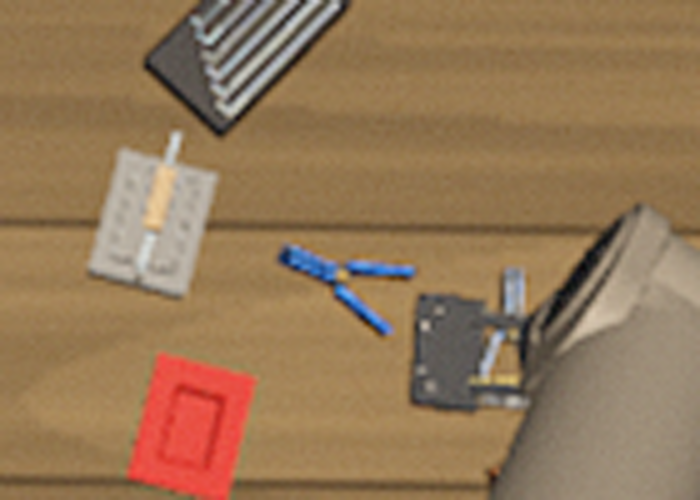

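>>> move_arm:
  plan:
    - [[0,0,15],0]
    - [[0,0,35],0]
    - [[0,0,52],0]
    - [[0,0,64],0]
    - [[0,0,71],0]
    - [[0,0,74],0]
    - [[0,0,74],0]
    - [[0,0,74],0]

```text
t: 11.98
tcp_pos: [0.4948, -0.2912, 0.0233]
tool_rot: [0.125, 3.138, -0.001]
ft_force: [-0.0, -1.0, 0.3]
gripper_width: 0.0882
```

Run:
```python
from h import *
delta([.4961,-.2914,.020],90-4.6)
crop('t8',276,184,308,222,16,'t8k')
```

```text
tcp [ 0.4948 -0.2912  0.0233] tooly ang 85.42 shift [-1.3 -0.1  3.3] turn deg 0.020544623563978348 rad 0.0 tilt [ 9.e-04 -4.e-04 -1.e+00] w 0.0882 F [-0.  -1.   0.3] t 11.9833 j [ 0.24  0.62  0.24  1.96 -0.25  0.59  2.13]
```

View pics/t8k.png

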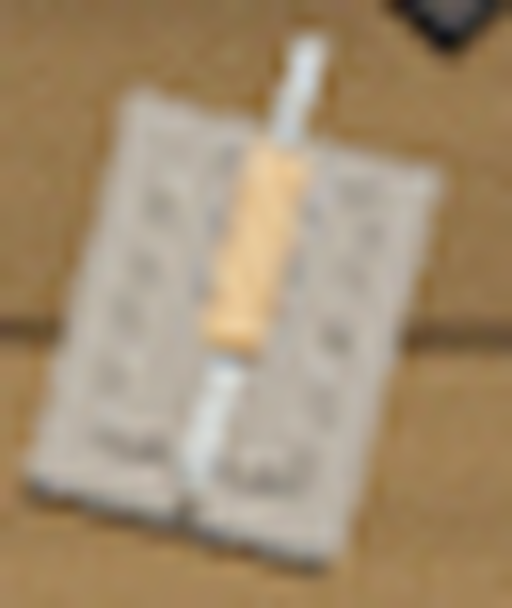

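>>> move_arm:
  plan:
    - [[-1,0,1],0]
    - [[-2,0,3],0]
    - [[-2,0,3],0]
    - [[-2,0,3],0]
    - [[-2,0,3],0]
    - [[-2,0,3],0]
    - [[-2,0,3],0]
    - [[-2,0,3],0]
  hand: -1
  newtons: 22

```text
t: 12.65
tcp_pos: [0.4962, -0.291, 0.0197]
tool_rot: [-0.125, -3.139, -0.0]
ft_force: [-0.3, 0.4, 0.5]
gripper_width: 0.0382
```

>>> move_arm:
  plan:
    - [[0,0,0],0]
    - [[0,0,0],0]
    - [[0,0,0],0]
    - [[0,0,0],0]
    - [[0,0,0],0]
    - [[0,0,0],0]
    - [[0,0,0],0]
    - [[0,0,0],0]

```text
t: 13.32
tcp_pos: [0.4964, -0.2911, 0.0197]
tool_rot: [0.125, 3.139, -0.0]
ft_force: [-1.5, 0.1, 2.0]
gripper_width: 0.0197
```

Run:
```python
from h import *
delta([.4961,-.2914,.020],90-4.6)
snap('side','s9')
crop('s9',260,250,350,345,8,'s9c')
x=np.array([np.cos(np.radians(-14.4)),np.sin(np.radians(-14.4)),0]);y=np.array([-x[1],x[0],0])
for z in(.122,.13):
  P=pts('t8',(276,184),16,[(312,38),(193,490)],z);d=P[0]-P[1];print(P.mean(0),np.linalg.norm(d),np.degrees(np.arctan2(d[1],d[0])))
P=pts('t8',(276,184),16,[(133,95),(438,180),(335,550),(30,482)],.03);print(P.mean(0))
P=pts('s7',(255,175),8,[(225,315),(490,290)],.122);d=P[1]-P[0];print(P.mean(0)+.002*y,np.linalg.norm(d),np.degrees(np.arctan2(d[1],d[0])))
```

```text
tcp [ 0.4964 -0.2911  0.0197] tooly ang 85.43 shift [ 0.3 -0.4 -0.3] turn deg 0.02713836056207697 rad 0.0 tilt [ 1.e-04 -1.e-04 -1.e+00] w 0.0197 F [-1.5  0.1  2. ] t 13.3167 j [ 0.24  0.62  0.24  1.96 -0.25  0.59  2.13]
[ 0.59683189 -0.0562014   0.122     ] 0.09219492321158793 -14.036098334680899
[ 0.5956764  -0.05587647  0.13      ] 0.09167472855592775 -14.036098334680906
[ 0.59685125 -0.05619248  0.03      ]
[ 0.59713101 -0.05737171  0.122     ] 0.08976948688019758 -14.669856070706889
```

View pics/s9c.png

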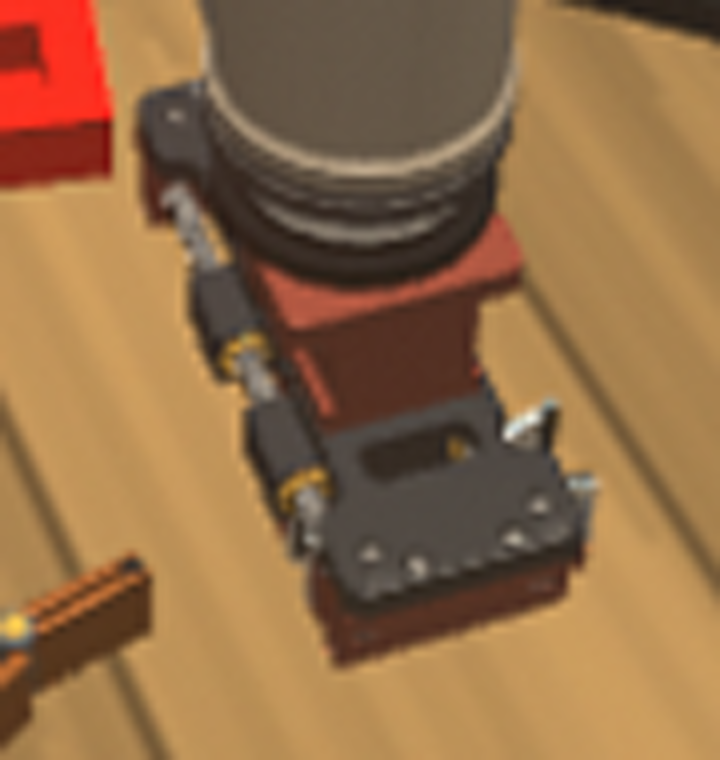

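At 19.7 mm the grip matches the clip at its stop. I'll lift it.

>>> move_arm:
  plan:
    - [[0,0,-5],0]
    - [[0,0,-15],0]
    - [[0,0,-30],0]
    - [[0,0,-50],0]
    - [[0,0,-70],0]
    - [[0,0,-90],0]
    - [[0,0,-100],0]
    - [[0,0,-100],0]

```text
t: 14.03
tcp_pos: [0.4978, -0.2918, 0.1224]
tool_rot: [0.125, 3.135, -0.002]
ft_force: [1.2, -1.3, -1.1]
gripper_width: 0.0191
```

Run:
```python
from h import *
delta([.4467,-.018,.13],75.6)
snap('side','s10');snap('top','t10')
crop('s10',270,205,360,310,7,'s10c')
crop('t10',325,190,395,260,8,'t10c')
```

```text
tcp [ 0.4978 -0.2918  0.1224] tooly ang 85.42 shift [ 72.7 268.8  -8.3] turn deg 9.819844118424982 rad 0.171 tilt [ 0.0044 -0.0017 -1.    ] w 0.0191 F [ 1.2 -1.3 -1.1] t 14.0333 j [ 0.19  0.47  0.3   1.92 -0.19  0.78  2.09]
```

View pics/s10c.png

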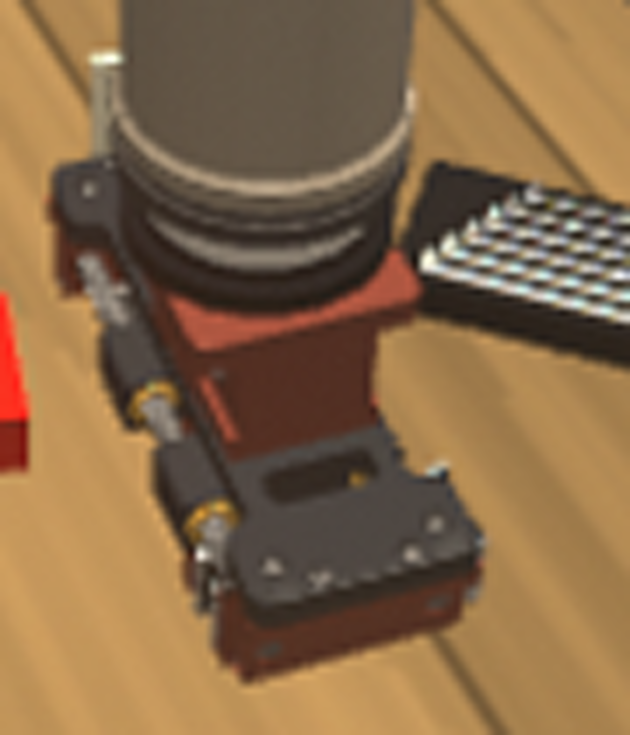

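View pics/t10c.png

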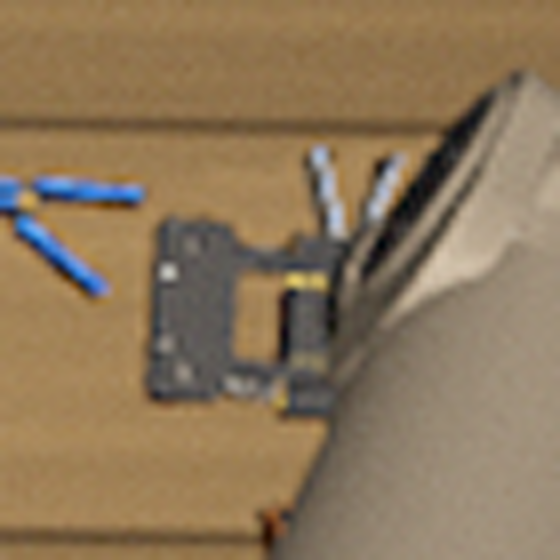

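Run:
```python
from h import *
p,M,s=toolmat()
P=pts('t10',(325,190),8,[(319,150),(397,157)],p[2]+.010);print(P,np.linalg.norm(P[0]-P[1]));print(((P-p)@M*1000).round(1))
P=pts('s10',(270,205),7,[(437,470),(478,545)],p[2]+.010);print(P,np.linalg.norm(P[0]-P[1]));print(((P-p)@M*1000).round(1))
```

```text
[[ 0.57309289 -0.28277158  0.12960413]
 [ 0.57082046 -0.31298086  0.12960413]] 0.03029463018710833
[[-75.9  14.1 -10. ]
 [-76.1 -16.2 -10. ]]
[[ 0.57257113 -0.28220669  0.12960413]
 [ 0.56952398 -0.31401369  0.12960413]] 0.03195263015227294
[[-75.4  14.6 -10. ]
 [-74.9 -17.3 -10. ]]
```

>>> move_arm:
  plan:
    - [[15,20,-15],0.03]
    - [[35,50,-35],0.06]
    - [[53,82,-45],0.1]
    - [[64,118,-50],0.14]
    - [[72,155,-50],0.171]
    - [[74,193,-50],0.171]
    - [[74,228,-50],0.171]
    - [[74,255,-50],0.171]

```text
t: 14.8
tcp_pos: [0.4417, -0.028, 0.1686]
tool_rot: [-0.389, -3.115, -0.0]
ft_force: [1.0, -0.5, -0.5]
gripper_width: 0.0192
```

Run:
```python
from h import *
delta([.4467,-.018,.13],75.6)
```

```text
tcp [ 0.4417 -0.028   0.1686] tooly ang 75.76 shift [-2.5 10.9 38.6] turn deg 0.15772069750921958 rad 0.003 tilt [-2.e-03  4.e-04 -1.e+00] w 0.0192 F [ 1.  -0.5 -0.5] t 14.8 j [-0.31  0.19  0.26  2.17 -0.07  0.79  1.32]
```

>>> move_arm:
  plan:
    - [[0,4,0],0.003]
    - [[0,8,5],0.003]
    - [[0,11,15],0.003]
    - [[0,11,28],0.003]
    - [[0,11,40],0.003]
    - [[0,11,40],0.003]
    - [[0,11,40],0.003]
    - [[0,11,40],0.003]

```text
t: 15.47
tcp_pos: [0.4455, -0.0212, 0.1294]
tool_rot: [-0.4, -3.115, 0.001]
ft_force: [0.2, -0.6, -0.9]
gripper_width: 0.0195
```

Run:
```python
from h import *
delta([.4467,-.018,.13],75.6)
snap('side','s11');snap('top','t11')
crop('s11',200,170,320,270,6,'s11c')
crop('t11',250,170,330,250,8,'t11c')
```

```text
tcp [ 0.4455 -0.0212  0.1294] tooly ang 75.36 shift [-0.3  3.4 -0.6] turn deg -0.24139550622733452 rad -0.004 tilt [-7.e-04 -5.e-04 -1.e+00] w 0.0195 F [ 0.2 -0.6 -0.9] t 15.4667 j [-0.3   0.26  0.24  2.2  -0.1   0.69  1.32]
```

View pics/s11c.png

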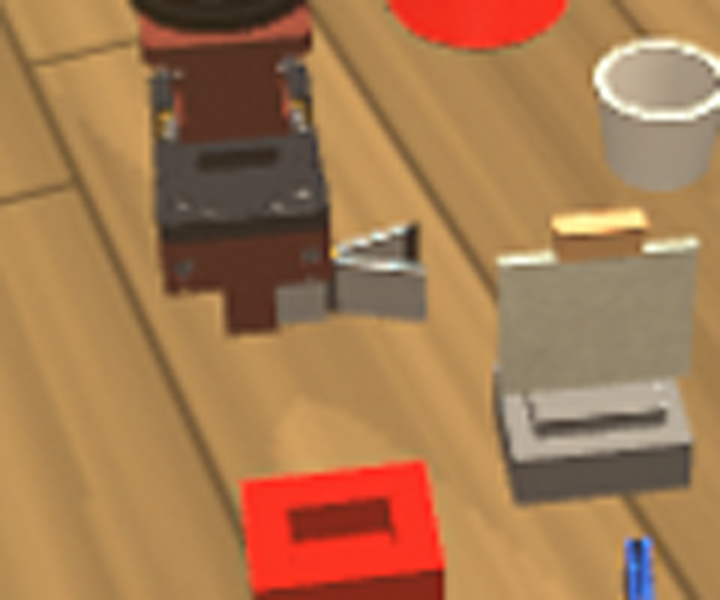

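View pics/t11c.png

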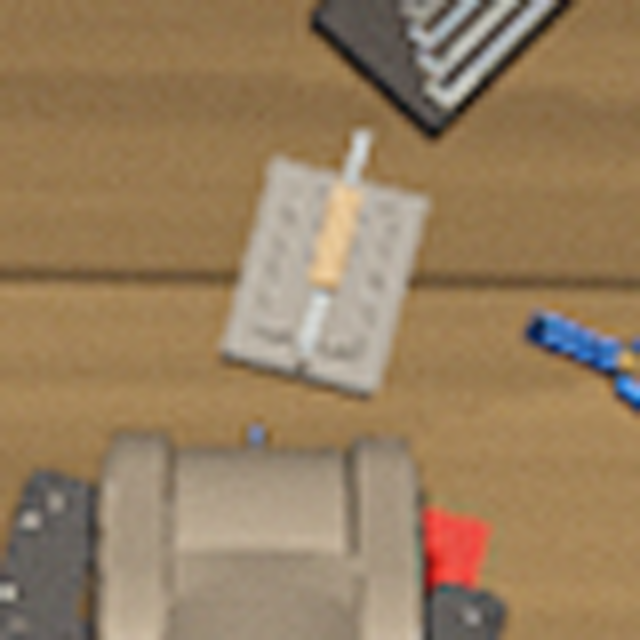

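>>> move_arm:
  plan:
    - [[0,1,5],0]
    - [[0,2,15],0]
    - [[0,3,25],0]
    - [[0,3,35],0]
    - [[0,3,40],0]
    - [[0,3,40],0]
    - [[0,3,40],0]
    - [[0,3,40],0]

```text
t: 16.23
tcp_pos: [0.4465, -0.0174, 0.0897]
tool_rot: [0.398, 3.116, -0.0]
ft_force: [-0.2, 0.3, -0.1]
gripper_width: 0.0193
```

Run:
```python
from h import *
delta([.4467,-.018,.089],75.6)
snap('side','s12');snap('top','t12')
crop('s12',220,185,320,265,7,'s12c')
crop('t12',260,180,320,240,9,'t12c')
```

```text
tcp [ 0.4465 -0.0174  0.0897] tooly ang 75.45 shift [-0.3 -0.5  0.7] turn deg -0.14933155942634357 rad -0.003 tilt [ 1.e-04 -0.e+00 -1.e+00] w 0.0193 F [-0.2  0.3 -0.1] t 16.2333 j [-0.29  0.34  0.22  2.22 -0.13  0.59  1.35]
```

View pics/s12c.png

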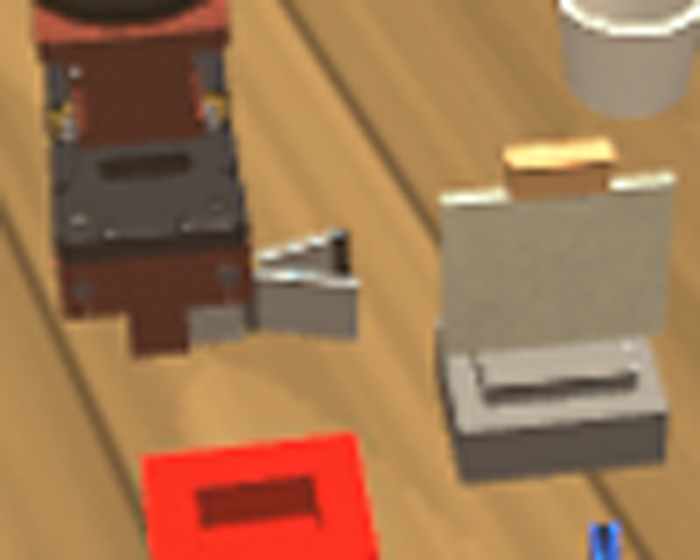

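View pics/t12c.png

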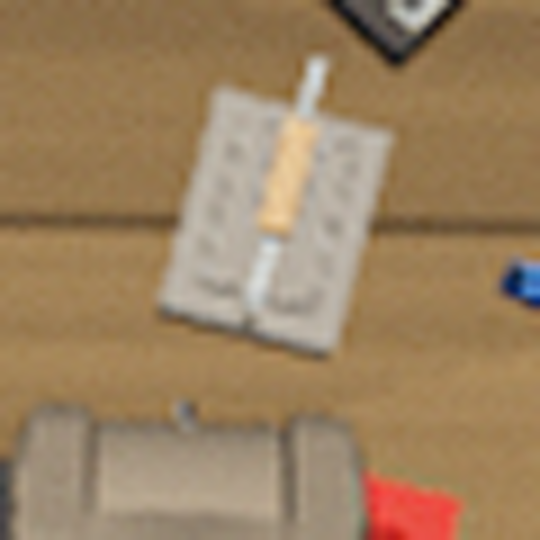

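```bash
cat >> h.py <<'E'
def cf(P,C=(.5968,-.0565),a=-14.4):
    a=np.radians(a);x=np.array([np.cos(a),np.sin(a)]);y=np.array([-x[1],x[0]]); d=np.asarray(P)[...,:2]-np.array(C); return np.stack([d@x,d@y],-1)*1000
E
python3 - <<'E'
from h import *
p,M,s=toolmat(); print('tcp',cf(p))
print('tips',cf(pts('s12',(220,185),7,[(357,280),(343,235)],p[2]+.010)).round(1))
print('card top front ends',cf(pts('s12',(220,185),7,[(443,207),(674,182)],.122)).round(1))
print('farleft tip in top',cf(pts('t12',(260,180),9,[(186,408)],p[2]+.01)).round(1))
print('card top ends in top',cf(pts('t12',(260,180),9,[(316,62),(258,306)],.122)).round(1))
E
```

```text
tcp [-155.08342118    0.5560113 ]
tips [[-78.8 -15.2]
 [-80.8  11.5]]
card top front ends [[-44.   -3.5]
 [ 45.8  -2. ]]
farleft tip in top [[-82.5  13.5]]
card top ends in top [[ 44.1   1.3]
 [-43.8  -1.4]]
```

>>> move_arm:
  plan:
    - [[-4,1,0],0]
    - [[-10,1,0],0]
    - [[-17,1,0],0]
    - [[-24,1,0],0]
    - [[-30,1,0],0]
    - [[-33,1,0],0]
    - [[-34,1,0],0]
    - [[-34,1,0],0]

```text
t: 17.0
tcp_pos: [0.4797, -0.0251, 0.0895]
tool_rot: [-0.398, -3.116, 0.0]
ft_force: [-0.3, -0.4, -0.2]
gripper_width: 0.0194
```

Run:
```python
from h import *
delta([.498,-.0311,.089],75.6)
snap('side','s13');snap('top','t13')
crop('s13',230,185,330,265,8,'s13c')
crop('t13',265,180,315,240,10,'t13c')
```

```text
tcp [ 0.4797 -0.0251  0.0895] tooly ang 75.44 shift [-19.2  -1.2   0.5] turn deg -0.15634287934582858 rad -0.003 tilt [-2.e-04 -1.e-04 -1.e+00] w 0.0194 F [-0.3 -0.4 -0.2] t 17.0 j [-0.26  0.38  0.22  2.15 -0.14  0.62  1.38]
```

View pics/s13c.png

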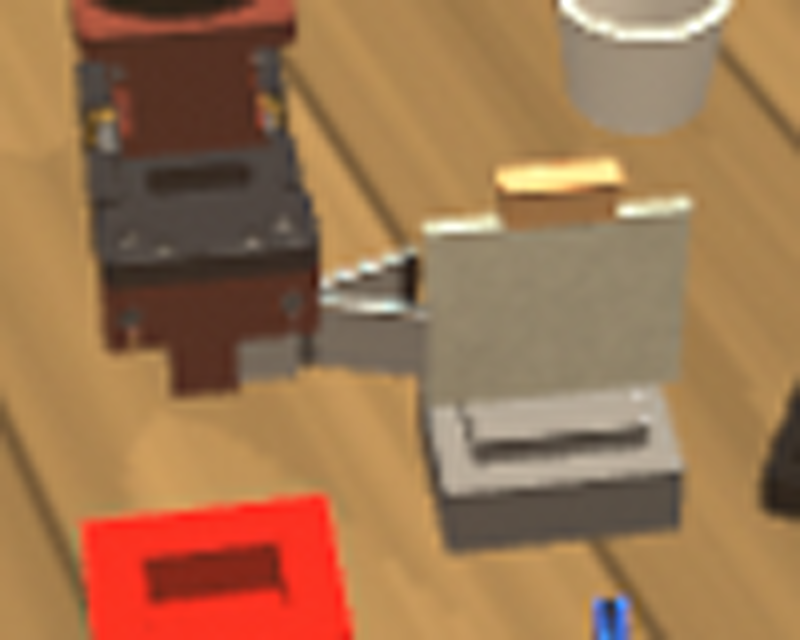

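View pics/t13c.png

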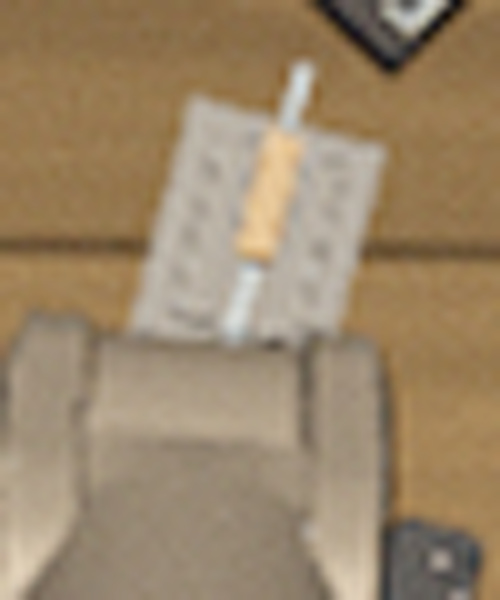

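```bash
python3 - <<'E'
from h import *
p,M,s=toolmat(); print('tcp',cf(p))
print('tips',cf(pts('s13',(230,185),8,[(425,316),(412,254)],p[2]+.010)).round(1))
print('pivot end', cf(pts('s13',(230,185),8,[(322,293)],p[2]+.010)).round(1))
print('card face left edge at z=.1', cf(pts('s13',(230,185),8,[(425,280)],.0995)).round(1))
print('card top front ends',cf(pts('s13',(230,185),8,[(427,235),(690,207)],.122)).round(1))
print('card top ends in top',cf(pts('t13',(265,180),10,[(304,65),(236,340)],.122)).round(1))
print('rail centre',cf(pts('t13',(265,180),10,[(268,190)],.14)).round(1))
E
python3 -c "
from h import *
crop('s13',262,205,292,237,20,'s13d')"
```

```text
tcp [-121.7702106     1.34602545]
tips [[-46.6 -17.5]
 [-46.2  14.5]]
pivot end [[-79.   -0.9]]
card face left edge at z=.1 [[-43.8   0.5]]
card top front ends [[-43.7  -2.6]
 [ 45.8  -1.4]]
card top ends in top [[ 45.5   0.7]
 [-43.9  -1.2]]
rail centre [[1.6 1.4]]
```

View pics/s13d.png

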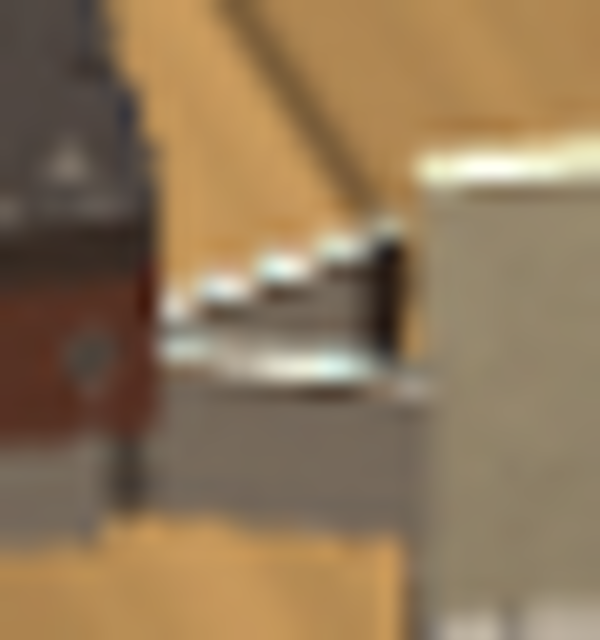

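The tips are at about y = ±16 mm about the card plane, just short of the edge at x ≈ −46 mm. I'll advance another 20 mm straight.

>>> move_arm:
  plan:
    - [[-3,0,0],0]
    - [[-7,0,0],0]
    - [[-11,0,0],0]
    - [[-15,0,0],0]
    - [[-18,0,0],0]
    - [[-20,0,0],0]
    - [[-20,0,0],0]
    - [[-20,0,0],0]

```text
t: 17.77
tcp_pos: [0.4989, -0.03, 0.0896]
tool_rot: [-0.398, -3.116, 0.0]
ft_force: [0.4, 0.1, -1.4]
gripper_width: 0.0198
```

Run:
```python
from h import *
delta([.498,-.0311,.089],75.6)
snap('side','s14');snap('top','t14')
crop('s14',250,195,300,240,15,'s14c')
crop('t14',265,180,315,240,10,'t14c')
```

```text
tcp [ 0.4989 -0.03    0.0896] tooly ang 75.45 shift [ 0.6 -1.3  0.6] turn deg -0.15260434781335164 rad -0.003 tilt [-2.e-04 -0.e+00 -1.e+00] w 0.0198 F [ 0.4  0.1 -1.4] t 17.7667 j [-0.25  0.41  0.22  2.11 -0.15  0.64  1.39]
```

View pics/s14c.png

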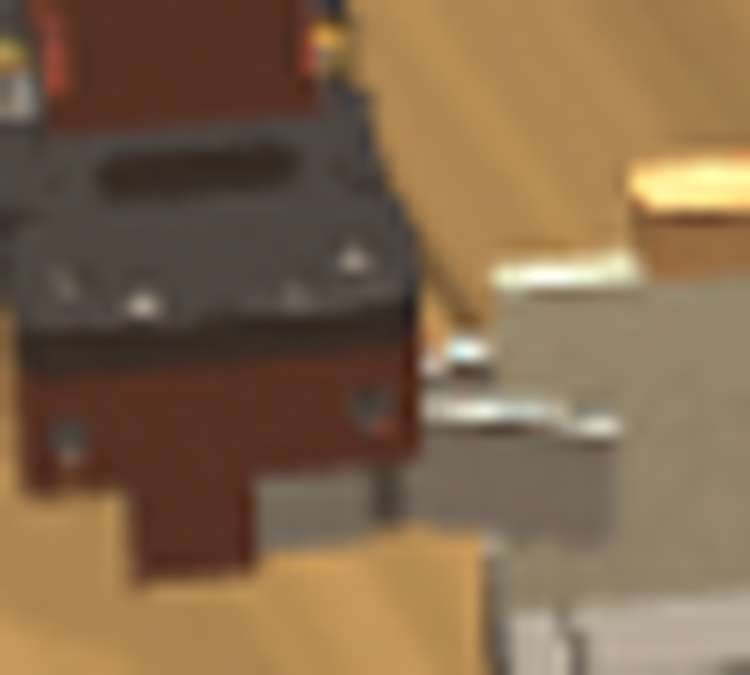

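View pics/t14c.png

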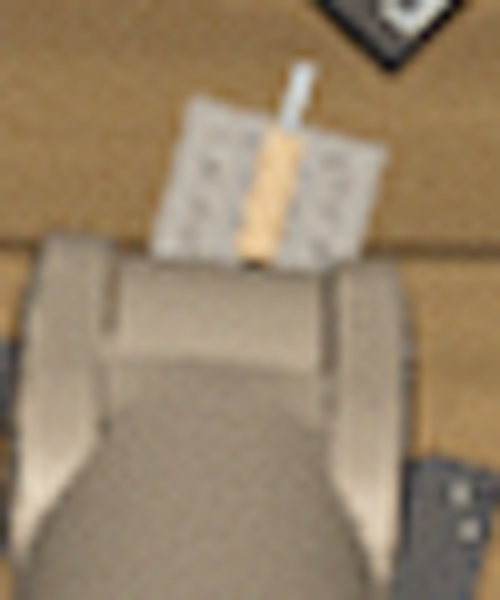

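Run:
```python
from h import *
p,M,s=toolmat(); print('tcp',cf(p))
L={'near tip':(620,428),'near jaw @edge outer':(495,415),'near @edge inner':(495,400),'far jaw @edge outer':(485,335),'far inner':(485,365)}
for k,v in L.items(): print(k,cf(pts('s14',(250,195),15,[v],p[2]+.010)).round(1))
print('card top',cf(pts('s14',(250,195),15,[(494,283)],.122)).round(1))
a=load('s12')['pixels'].astype(int);b=load('s14')['pixels'].astype(int)
d=np.abs(a-b).sum(2); print('card/rail diff', d[200:235,292:316].mean(), d[240:255,280:310].mean())
for _ in range(2): print(eyes.camera('side')['depth'].shape, manip.read_state()['ft_force'].round(2), abs(manip.read_state()['dq']).max())
```

```text
tcp [-101.63719466    1.32434896]
near tip [[-24.4 -16.9]]
near jaw @edge outer [[-45.9 -10.1]]
near @edge inner [[-45.3  -6.1]]
far jaw @edge outer [[-44.4  11.8]]
far inner [[-45.6   3.6]]
card top [[-44.6  -0.3]]
card/rail diff 5.558333333333334 4.975555555555555
(420, 560) [-0.03 -0.82 -0.12] 0.002297693580163109
(420, 560) [-0.39  0.32  0.05] 0.0018393090943887409
```

Run:
```python
from h import *
Q=cloud(load('t12')); c=load('t12')
# rail top px approx (260+290/9, 180+175/9)=(292,199)
q=Q[196:203,290:294,2]; print('rail top z',np.round(np.sort(q.ravel())[-12:],4))
Q=cloud(load('t0' if 0 else 'top0')); print('orig rail', np.round(np.sort(Q[210:224,181:190,2].ravel())[-16:],4))
manip.read_state()
```

```text
rail top z [0.1407 0.1408 0.1408 0.1409 0.141  0.1411 0.1414 0.1418 0.1424 0.1429
 0.1429 0.1449]
orig rail [0.136  0.1361 0.1362 0.1362 0.1363 0.1364 0.1366 0.137  0.1373 0.1373
 0.1373 0.1385 0.1387 0.1391 0.1391 0.1415]
```

The rail top sits about 5–6 mm above where it started, and plugged home means 6 mm. Everything is still, so I'm handing in.

```bash
python3 -c "
from h import *
print(manip.hand_in()); s=manip.read_state(); print(s['t'],s['gripper_width'],s['ft_force'].round(1))"
```

```text
the job is handed in; nothing more can be done
None
the job is handed in; nothing more can be done
```

I plugged the card into the grey socket and let go. I then picked up the steel clip by its levers, squeezed it open and held it around the card's edge nearest the robot. The job was handed in at about 18 s of the 61 s allowed. The hand-in reports no verdict, so the results below are my own measurements.

| What | Last reading |
|---|---|
| Card seating | Pressed home with about 15 N; rail top 5–6 mm above its starting height (6 mm means home) |
| Card position | Within about 1–2 mm of the socket centre, turned within about 1°, upright in the pictures |
| Clip opening | Fingers 19.8 mm apart, which matches the clip's stop (20 mm over the levers) |
| Jaw tips | About 20 mm past the card's edge, one on each side |
| Clip height | Middle of the clip about 79 mm up the card, between collar and card top |
| Clearance at the edge | Roughly 2–4 mm on each side of the card |
| Movement and force | Arm still, wrist force under 1 N, no visible movement of the card between pictures |

- **Far jaw:** its tip was hidden behind the card and arm at the end. I placed it from the view before the last 20 mm and from the part of the jaw visible at the edge.
- **Camera agreement:** the two cameras differed by about 1–2 mm and 1–2° on the card's exact position and turn.
- **Other objects:** I saw no contact with any of the other objects, but I did not re-measure their positions at the end.

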